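# Zero the bench stirrer and thread in its shaft

## Robot

A 6-joint arm with a two-finger parallel gripper is mounted at the origin on the work surface; the furniture and walls round the work are solid. World frame = base frame: x ahead of the robot, y to its left, z up, the work surface at z = 0. Lengths are in m, angles in rad, forces in N, time in s.
With the tool pointing down it reaches from about 0.2 to 0.875 m from the base axis. Payload 3.4 kg.
Tool frame: the origin (TCP) lies midway between the tips of the shut fingers; the grasp point (between the pads) lies 19 mm behind it (env.grasp_offset is the z of the grasp point in the tool frame, in m); z points along the fingers, y is the line along which they close (so a half turn about z gives the same grasp; the last joint's range is limited). The gripper opens to 94 mm and grips with 3 to 60 N. Pads are 16 mm wide; open, the fingers measure 119 mm over their backs; the gripper's body (75 mm by 177 mm) begins 78 mm behind the grasp point.
Start: joints at [-1.369, 0.276, 1.505, -0, 1.361, -0.121], TCP at [0.182, -0.545, 0.205] pointing down, gripper open.
Joint ranges: [-2.89, 2.89], [-0.75, 2.08], [0.22, 2.7], [-1.18, 4.32], [0.11, 2.71], [-2.7, 2.7]. Speed limits (rad/s): [2.57, 2.57, 3.14, 3.14, 3.14, 3.14].

## Interface

Orientations are given as [roll, pitch, yaw] about the fixed x, y, z axes, in that order (R = Rz(yaw) Ry(pitch) Rx(roll)).
In Python, from cell import env gives the robot as it stands. Calls block until the motion is done:
- env.move_to(position, orientation): joint-space move of the TCP to a pose.
- env.servo_line(position, rotation=None, feed=0.15): straight line of the TCP; rotation=None keeps the orientation; feed is the mean speed in m/s.
- env.move_j(angles): joint-space move.
- env.ungrasp() and env.close_gripper(f_grip=None): open the fingers fully, or close them until they stop; f_grip is the grip in N (None keeps the last).
- env.hold(seconds).
- env.solve_ik(position, orientation): joint angles nearest the present ones, or None.
- env.camera(name): name is "side" or "top" or "wrist"; returns a dict with "img" (400x640x3 uint8, red, green, blue), "intrinsics" (3x3 intrinsics, pixels), "R" (3x3) and "t" (3): a world point X has camera coordinates R X + t. Camera axes: x right, y down, z forward; pixel columns grow to the right and rows downward; lengths in m; the calibration is good to about 2 mm. A picture is of the moment at which its call begins. There is no depth.
A pose or a line that the arm cannot do raises env.Unreachable and nothing moves.
- env.job_done(): hands the job in; it is judged then, once.
Readings, each from a call of its own:
- env.read_t(): time.
- env.read_joint_pos(): joint angles.
- env.read_qd(): joint speeds.
- env.read_joint_efforts(): joint torques, N m.
- env.read_tool_pos(): TCP position.
- env.read_tcp_rot(): TCP orientation.
- env.read_ft_force(): force on the tool from outside, world axes, zero at the start.
- env.read_moment(): the same for the moment, N m.
- env.read_finger_gap(): finger opening in m.
- env.read_finger_force(): force on a finger pad.
Only numpy, scipy, OpenCV 4.12 (cv2) and the standard library are available. Lean on these libraries where they do the work, as an engineer would, in place of code of your own. Each camera call takes 0.05 s, during which the arm holds its last target. There are 200 camera calls.

## Task

Fit the stirring shaft to the small bench stirrer. While the chuck is still empty, zero the torque reading: push the recessed red button on top of the stirrer head fully in with the tip of the stylus (the yellow-handled pointed tool in the blue rack), then stand the stylus back in a free hole of the rack and let go of it. Then take the long steel shaft with the black ring out of the rack and feed it from above, without forcing it, through the chuck and on through the bearing in the vessel's lid, until the black ring is level with the chuck's mouth; finish while still holding the shaft there, so that the chuck can be tightened, and leave the short white shaft and the other things on the bench alone.

Things in the scene. Friction and masses are not known exactly. Their poses are not given: they have to be found in the camera images.
- stir_drive: small overhead stirrer fixed to the bench: light grey head (flat top 150 mm above the bench, chuck rim 166 mm, column cap 162 mm) over a glass vessel with white lid. Origin on the bench, on the vertical axis of chuck, lid bearing and vessel; z up; head, foot plate and column stretch along its +x to 128 mm, up to 64 mm to either side
- chuck_mouth (a point): centre of the upper rim of the steel chuck, 166 mm above the bench, on the axis. The chuck is a hollow spindle that turns freely: its mouth is a cone that narrows within the top 14 mm from about 25 mm to the 12.8 mm bore, which runs straight through and ends 50 mm below the rim
- bearing_mouth (a point): centre of the upper rim of the white bearing in the vessel lid, 96 mm above the bench, 20 mm below the lower end of the chuck, on the same axis; its mouth narrows within 12 mm from about 20 mm to a 12.8 mm bore, which ends 20 mm below the rim (inside the vessel, whose floor is 18 mm above the bench)
- zero_top (a point): centre of the top face of the red zero button, 12 mm across, facing up; unpressed it lies 154 mm above the bench, 4 mm below the rim of its black guard ring (opening 14 mm); on the stirrer's head 46 mm along the stirrer's +x and 22 mm along its +y from the axis
- zero_button (a joint): travel of the zero button (m): 0 out, 0.004 fully in; it springs back; about 1.2 N starts it and 4 N holds it fully in. It counts as pressed beyond 0.0028
- rack: blue block 50 x 188 mm on low feet, fixed, top 55 mm above the bench, with four upright round holes in a row, 11.2 mm wide, 40 mm deep, floor 15 mm above the bench. Origin on the bench under its centre, z up; holes at y = -72, -24, +24, +72 mm along its y. Stylus and both shafts start in the first three in any order; the hole at +72 mm is empty
- stylus: pointed tool 150 mm long standing tip down in the rack: steel tip 4 mm thick and 20 mm long, shank 9.6 mm thick, yellow handle 14 mm thick from 76 to 149 mm above the tip. Origin at the tip, z along the tool towards the handle end. 50 g
- shaft: steel stirring shaft, 10 mm thick, 190 mm long, standing in the rack, with a black ring 120 mm above its lower end; grip it above the ring. Origin at the centre of the lower end, z along the shaft upwards. About 90 g
- shaft_ring (a point): centre of the black ring round the steel shaft, on its axis, 120 mm from the lower end; the upper end is 70 mm further on
- short_shaft: white coated shaft, 10 mm thick, 160 mm long, standing in the rack; not needed and to be left there. Origin at its lower end, z along it upwards
- wash_bottle: white squeeze bottle with a red spout, 193 mm tall; bystander, origin under its middle
- bottle_amber_a: amber bottle with a black cap, 98 mm tall; bystander, origin under its middle
- bottle_hdpe: white bottle with a red cap, 112 mm tall; bystander, origin under its middle
- timer: small white timer lying face up, 70 x 72 x 18 mm; bystander, origin under its middle
- notebook: blue notebook lying flat, 236 x 189 x 12 mm; bystander, origin under its middle
- marker_blue: white marker with a blue cap, lying, about 140 mm long; bystander, origin under its middle
- petri_dish: closed clear dish, 60 mm across, 14 mm high; bystander, origin under its middle

How it is judged:
By the outcome, as a careful person would: the job done as asked, in the order asked, and still so for the second after the job is handed in, while the arm keeps its last pose, push and grip.
It also fails if it takes over 64 s, if anything falls off the work surface, if the arm or the gripper's body presses on something with over 40 N, if the wrist force passes 120 N, or if a joint passes its speed limit or range.

## Working session

There is one attempt and no reset: what is moved stays moved. The work goes in short steps, each a Python script; the robot and the scene stay as the last script left them, time stands still between calls to the robot, and variables do not carry over. Pictures are saved under pics/ and viewed, at most 11 in all, crops included, and the job is handed in when it is done.

```bash
ls; mkdir -p pics; python3 - <<'E'
from cell import env
import cv2
for n in ("side","top"):
    c=env.camera(n); cv2.imwrite(f"pics/{n}0.png",c["img"][:,:,::-1]); print(n,c["intrinsics"].tolist(),c["R"].round(4).tolist(),c["t"].tolist())
print(env.grasp_offset,env.read_t(),env.read_tcp_rot(),env.read_ft_force())
E
```

```text
pics
side [[495.1044136104976, 0.0, 328.1198792335971], [0.0, 495.1044136104976, 191.88226977987472], [0.0, 0.0, 1.0]] [[-0.9833, -0.1815, -0.009], [-0.0709, 0.4292, -0.9004], [0.1673, -0.8848, -0.4349]] [0.4702699190513705, 0.14937509184508105, 1.2839739596960764]
top [[492.72372131769123, 0.0, 311.2236537026038], [0.0, 492.72372131769123, 198.52652564477398], [0.0, 0.0, 1.0]] [[-0.0045, -1.0, 0.0024], [-0.9967, 0.0043, -0.0805], [0.0805, -0.0027, -0.9968]] [0.019879207239070475, 0.5148830499282891, 1.4672318051209998]
-0.0188 0.1 [-3.14005665e+00 -1.53625147e-04  3.22829876e-01] [-0.0007628   0.16737003  0.30698831]
```

View pics/side0.png

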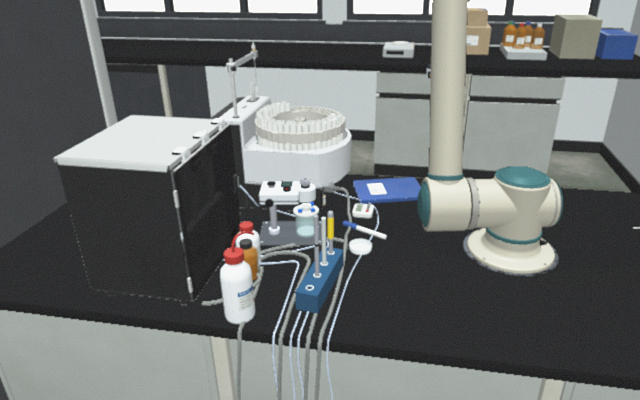

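View pics/top0.png

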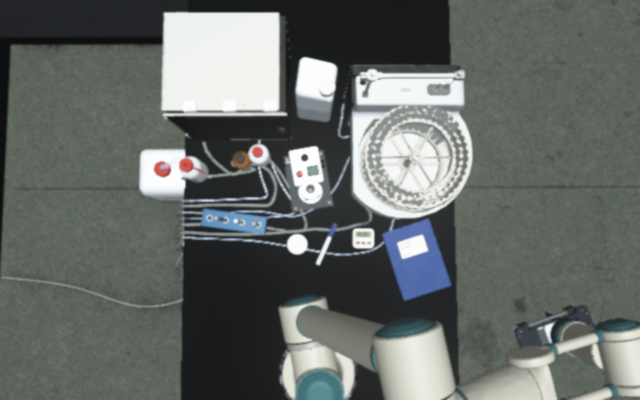

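Side view: blue rack at about (320,278) with the stylus at (331,225) at its far end, and the stirrer at about (295,215). Top view: rack spans (203,215)–(266,228), chuck at about (310,188). I'll enlarge both.

```bash
python3 - <<'E'
import cv2,numpy as np
t=cv2.imread("pics/top0.png")[140:250,190:350]; s=cv2.imread("pics/side0.png")[165:325,215:375]
a=cv2.resize(t,None,fx=5,fy=5,interpolation=cv2.INTER_CUBIC); b=cv2.resize(s,None,fx=3.75,fy=3.75,interpolation=cv2.INTER_CUBIC)
cv2.imwrite("pics/tc.png",a);cv2.imwrite("pics/sc.png",b)
E
```

```text
(no output)
```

View pics/tc.png

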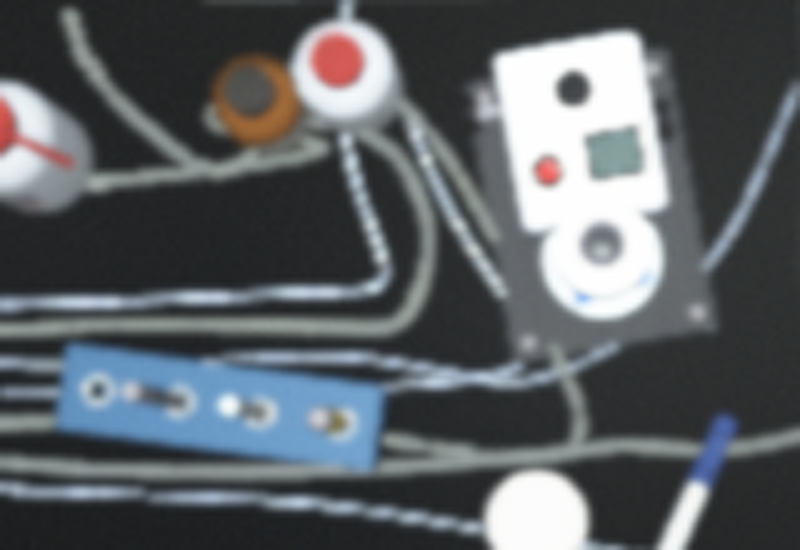

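View pics/sc.png

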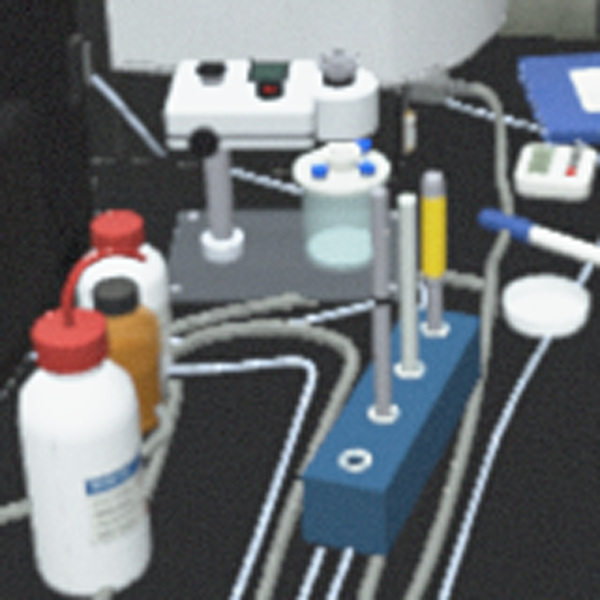

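Top crop: empty hole at full-image (209.4,218), steel shaft hole (226,220.6), white shaft hole (242,222.4), stylus hole (258.4,224.6), chuck (310.6,188.6) and red button (299.4,174.2). The side view agrees, with the shaft order empty, steel, white, stylus.

```bash
cat > h.py <<'E'
import numpy as np, cv2
from scipy.spatial.transform import Rotation as Ro
from cell import env
def ray(c,uv):
    d=np.linalg.inv(c["intrinsics"])@[uv[0],uv[1],1]; R=np.array(c["R"]); return -R.T@np.array(c["t"]), R.T@d
def onz(c,uv,z):
    o,d=ray(c,uv); return o+d*(z-o[2])/d[2]
def proj(c,X):
    p=np.array(c["intrinsics"])@(np.array(c["R"])@np.array(X)+np.array(c["t"])); return p[:2]/p[2]
E
python3 - <<'E'
from h import *
c=env.camera("top")
P=[onz(c,u,.055) for u in [(209.4,218),(226,220.6),(242,222.4),(258.4,224.6)]]
for p in P: print(p.round(4))
d=P[0]-P[3]; print("pitch",np.linalg.norm(d)/3,"rack +y yaw",np.arctan2(d[1],d[0]))
ch=onz(c,(310.6,188.6),.166); bt=onz(c,(299.4,174.2),.154); v=(bt-ch)[:2]
print(ch,bt,np.linalg.norm(v),"exp",np.hypot(46,22),"yaw",np.arctan2(v[1],v[0])-np.arctan2(22,46))
w=env.camera("wrist"); R=Ro.from_euler("xyz",env.read_tcp_rot()).as_matrix()
o=-w["R"].T@w["t"]; print("cam in tcp",R.T@(o-env.read_tool_pos()),"axes",(R.T@w["R"].T).round(3).tolist(),w["intrinsics"][0])
E
```

```text
[0.4561 0.3173 0.055 ]
[0.4482 0.2684 0.055 ]
[0.4427 0.2214 0.055 ]
[0.436  0.1732 0.055 ]
pitch 0.048482935908127245 rack +y yaw 1.4327630672074034
[0.53041783 0.01961096 0.166     ] [0.57168907 0.05032217 0.154     ] 0.051444086955179526 exp 50.99019513592785 yaw 0.19362883357365918
cam in tcp [ 0.06463733  0.00068615 -0.17877189] axes [[-0.0, -0.974, -0.226], [1.0, 0.0, -0.001], [0.001, -0.226, 0.974]] [302.73297973   0.         316.04809269]
```

Spacings match (48.5 vs 48 mm, 51.4 vs 51.0 mm). Next I'll move up and take near views with the wrist camera.

```bash
python3 - <<'E'
from h import *
psi=1.433
p=env.read_tool_pos(); env.servo_line([p[0]+.05,p[1]+.05,.40],feed=.3)
env.move_to([.55,.0,.36],[np.pi,0,psi]); 
c=env.camera("wrist"); cv2.imwrite("pics/w1.png",c["img"][:,:,::-1]); np.savez("w1.npz",**{k:c[k] for k in("intrinsics","R","t")})
print(proj(c,[.5304,.0196,.166]),proj(c,[.5717,.0503,.154]))
env.move_to([.436,.18,.36],[np.pi,0,psi])
c=env.camera("wrist"); cv2.imwrite("pics/w2.png",c["img"][:,:,::-1]); np.savez("w2.npz",**{k:c[k] for k in("intrinsics","R","t")})
for q in [(.4561,.3173),(.4482,.2684),(.4427,.2214),(.436,.1732)]: print(proj(c,[*q,.055]))
print(env.read_t(),env.read_joint_pos().round(2))
a=cv2.imread("pics/w1.png");b=cv2.imread("pics/w2.png")
cv2.imwrite("pics/w12.png",np.vstack([a[::],b])[::,:] if 0 else cv2.resize(np.vstack([a[50:350],b[50:350]]),(640,600)))
E
```

```text
[298.15750457 167.0598165 ] [327.70648072 136.91903935]
[315.92425944  76.78261355]
[315.23232674 111.08553971]
[315.91546755 142.34170313]
[315.93283905 173.05388579]
4.1167 [ 0.24  0.07  1.4  -0.    1.68  0.38]
```

View pics/w12.png

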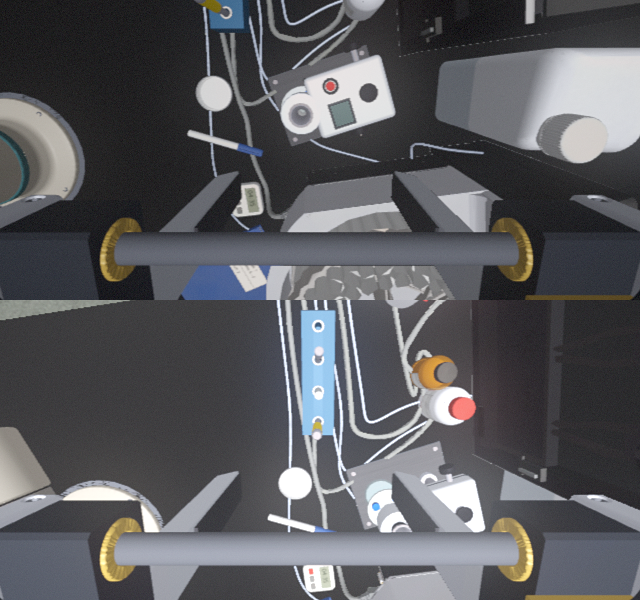

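Upper half (w1): chuck at (301,163), button at (330,136). Lower half (w2): holes at about (318, 76/110/143/172). All lie 2–4 px from the predictions. I'll refine with masks.

```bash
python3 - <<'E'
from h import *
a=cv2.imread("pics/w1.png").astype(int);b=cv2.imread("pics/w2.png").astype(int)
c1=dict(np.load("w1.npz"));c2=dict(np.load("w2.npz"))
B,G,R=[a[...,i] for i in range(3)]
m=((R>120)&(G<90)&(B<90)); m[:,:300]=0;m[:,360:]=0;m[200:]=0
v,u=np.nonzero(m); print("btn",u.mean(),v.mean(),len(u),onz(c1,(u.mean(),v.mean()),.154))
g=cv2.cvtColor(a.astype(np.uint8),cv2.COLOR_BGR2GRAY)
print(g[146:182:2,282:322:2])
B,G,R=[b[...,i] for i in range(3)]
m=((B>R+40)&(B>120)).astype(np.uint8); m[:,:280]=0;m[:,350:]=0;m[200:]=0
cs=max(cv2.findContours(m,0,2)[0],key=cv2.contourArea); r=cv2.minAreaRect(cs); print(r)
q=np.array([onz(c2,x,.055) for x in cv2.boxPoints(r)]); print(q.round(4),q.mean(0))
t=cv2.resize(cv2.imread("pics/w1.png")[140:190,270:350],(800,500),interpolation=cv2.INTER_CUBIC)
t2=cv2.resize(cv2.imread("pics/w2.png")[55:195,290:350],(258,600),interpolation=cv2.INTER_CUBIC)
cv2.imwrite("pics/z.png",np.hstack([cv2.resize(t,(540,338)),np.zeros((338,2,3),np.uint8)]) if 0 else np.hstack([cv2.copyMakeBorder(cv2.resize(t,(536,335)),0,265,0,0,0),t2]))
E
```

```text
btn 344.3538961038961 26.467532467532468 308 [0.60696855 0.17139438 0.154     ]
[[ 99 145 218 216 211 227 230 231 229 230 230 230 230 230 225 224 228 229
  229 230]
 [107 207 201 205 229 229 230 229 229 230 230 229 230 231 230 229 228 228
  229 229]
 [162 206 217 229 228 228 230 229 227 229 229 230 228 229 229 229 230 229
  228 229]
 [179 197 228 229 229 228 230 230 229 229 229 229 231 229 229 230 229 229
  229 229]
 [189 225 228 228 228 229 204 176 173 167 172 174 195 229 230 229 229 229
  229 229]
 [207 228 228 229 229 192 167 152 126 117 121 144 168 183 229 229 229 229
  229 228]
 [220 228 228 229 199 167 138 114 110 107 108 108 122 162 191 230 229 229
  229 228]
 [224 228 229 229 175 144 116 107 133 169 180 147 104 137 170 217 230 230
  229 229]
 [228 227 228 213 164 126 112 105 142 155 161 155 115 111 152 195 230 230
  229 229]
 [228 228 229 200 160 122 113 101 118 161 159 156 112 111 147 187 230 229
  229 229]
 [224 227 228 210 164 123 116 105 103 102 105 100 101 113 143 187 230 229
  229 229]
 [219 227 228 214 167 128 120 113 106 108 106 102 109 119 160 193 230 229
  229 228]
 [196 227 227 228 174 155 125 119 114 113 109 112 118 130 165 216 230 230
  230 225]
 [134 224 227 228 218 169 144 127 121 120 119 122 129 164 182 229 229 229
  228 219]
 [ 63 195 227 227 229 199 170 163 138 129 130 152 162 191 228 230 228 231
  211 212]
 [ 55 103 221 227 226 229 220 185 171 169 169 173 203 228 228 228 229 220
  156 203]
 [ 52  67 117 215 227 227 227 230 228 228 228 230 228 229 228 229 224 140
  123 197]
 [ 55  54  90 107 203 227 227 227 227 228 227 228 227 229 230 206 115 100
  102 178]]
((318.0, 122.5), (125.0, 34.0), 90.0)
[[0.4374 0.3435 0.055 ]
 [0.4874 0.3365 0.055 ]
 [0.464  0.1496 0.055 ]
 [0.4093 0.1572 0.055 ]] [0.44950502 0.24669766 0.055     ]
```

View pics/z.png

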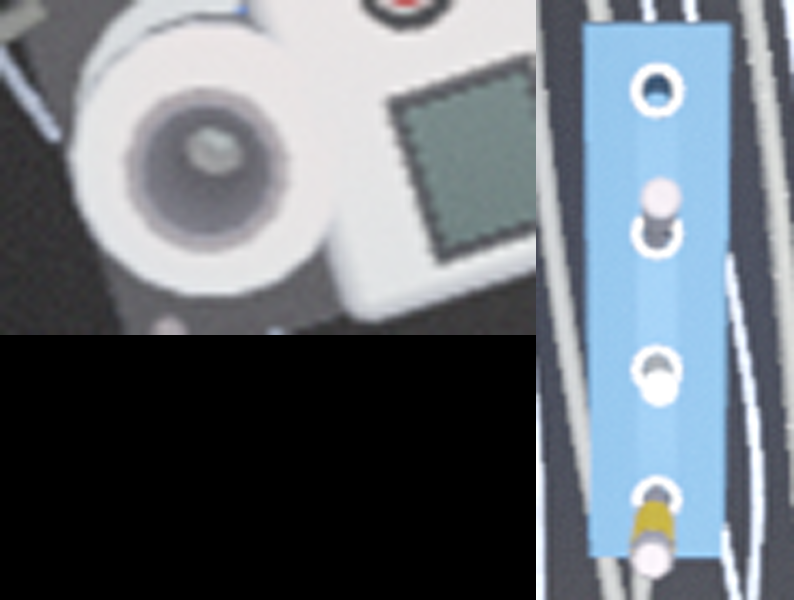

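Crops give the chuck rim at (301,165) and the hole rings at (318.1; 75.8/109.4/141.3/171). Stylus top is (317,185.2) and steel shaft top (319.1,101).

```bash
python3 - <<'E'
from h import *
a=cv2.imread("pics/w1.png").astype(int)
c1=dict(np.load("w1.npz"));c2=dict(np.load("w2.npz"))
B,G,R=[a[...,i] for i in range(3)]
m=((R>120)&(G<90)&(B<90)); m[:,315:345]*=1; m[:,:315]=0;m[:,345:]=0;m[:120]=0;m[155:]=0
v,u=np.nonzero(m); bt=onz(c1,(u.mean(),v.mean()),.154); ch=onz(c1,(301,165),.166); d=(bt-ch)[:2]
print("btn",u.mean(),v.mean(),len(u),bt,"chuck",ch,np.linalg.norm(d),np.arctan2(d[1],d[0])-np.arctan2(22,46))
P=[onz(c2,(318.1,r),.055) for r in (75.8,109.4,141.3,171)]
for p in P: print(p.round(4))
print(np.linalg.norm(P[0]-P[3])/3,np.arctan2(*(P[0]-P[3])[[1,0]]),np.mean(P,0))
print("stylus top",onz(c2,(317,185.2),.165),"steel top",onz(c2,(319.1,101),.205))
E
```

```text
Traceback (most recent call last):
numpy._core._exceptions._UFuncOutputCastingError: Cannot cast ufunc 'multiply' output from dtype('int64') to dtype('bool') with casting rule 'same_kind'
```

```bash
python3 - <<'E'
from h import *
a=cv2.imread("pics/w1.png").astype(int)
c1=dict(np.load("w1.npz"));c2=dict(np.load("w2.npz"))
B,G,R=[a[...,i] for i in range(3)]
m=((R>120)&(G<90)&(B<90)); m[:,:315]=0;m[:,345:]=0;m[:120]=0;m[155:]=0
v,u=np.nonzero(m); bt=onz(c1,(u.mean(),v.mean()),.154); ch=onz(c1,(301,165),.166); d=(bt-ch)[:2]
print("btn",u.mean(),v.mean(),len(u),bt,"chuck",ch,np.linalg.norm(d),np.arctan2(d[1],d[0])-np.arctan2(22,46))
P=[onz(c2,(318.1,r),.055) for r in (75.8,109.4,141.3,171)]
for p in P: print(p.round(4))
print(np.linalg.norm(P[0]-P[3])/3,np.arctan2(*(P[0]-P[3])[[1,0]]),np.mean(P,0))
print("stylus top",onz(c2,(317,185.2),.165),"steel top",onz(c2,(319.1,101),.205))
E
```

```text
btn 329.77142857142854 135.8 35 [0.57442465 0.05129712 0.154     ] chuck [0.53425745 0.02162892 0.166     ] 0.049936023659378256 0.19007093331769737
[0.4595 0.3182 0.055 ]
[0.4529 0.2703 0.055 ]
[0.4463 0.2225 0.055 ]
[0.4399 0.176  0.055 ]
0.047852019975385886 1.4337422430992957 [0.4496662  0.24675278 0.055     ]
stylus top [0.43722527 0.17377901 0.165     ] steel top [0.45262862 0.27023438 0.205     ]
```

```bash
python3 - <<'E'
from h import *
O=[np.pi,0,1.433]
env.move_to([.4375,.1745,.22],O)
env.servo_line([.4375,.1745,.126],feed=.12)
print(env.read_ft_force())
env.close_gripper(6); print(env.read_finger_gap(),env.read_finger_force(),env.read_ft_force(),env.read_moment(),env.read_tool_pos())
w=env.camera("wrist"); cv2.imwrite("pics/g1.png",w["img"][:,:,::-1])
s=env.camera("side"); t=env.camera("top")
f=lambda im,x,y,d,e:cv2.resize(im[y:y+e,x:x+d,::-1],(400,300),interpolation=cv2.INTER_CUBIC)
cv2.imwrite("pics/g.png",np.vstack([np.hstack([f(s["img"],275,185,120,90),f(t["img"],200,180,120,90)]),np.hstack([f(w["img"],160,0,320,240),f(w["img"],240,200,160,120)])]))
print(env.read_t())
E
```

```text
[ 0.76212245 -0.52820405  0.56587594]
0.014188144613802283 5.990469083189964 [ 0.74935049  0.2438811  -1.22348638] [-0.02720063 -0.26283664  0.01343364] [0.43784239 0.17450979 0.12602451]
7.0167
```

View pics/g.png

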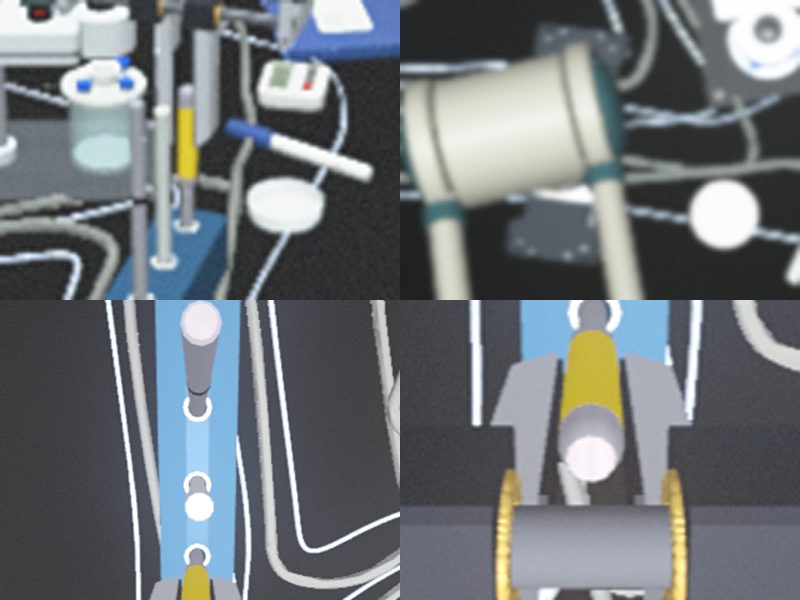

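Gap is 14.2 mm on the handle, held centrally between the pads (wrist crop: stylus top at about (317,263)). Both cameras, referenced to this grasp, agree within about 2 mm on button and chuck. Lift and press with force feedback.

```bash
cat >> h.py <<'E'
def down(x,y,z0,z1,step,fmax,base,feed=.03,log=True):
    z=z0
    while z>z1+1e-9:
        z=max(z-step,z1); env.servo_line([x,y,z],feed=feed); f=env.read_ft_force()-base
        if log: print(round(z,4),f.round(2))
        if np.linalg.norm(f)>fmax: break
    return z
E
python3 - <<'E'
from h import *
env.close_gripper(30); p=env.read_tool_pos(); print(p,env.read_finger_gap())
env.servo_line([p[0],p[1],.30],feed=.2); env.servo_line([.5729,.0507,.295],feed=.2); env.servo_line([.5729,.0507,.275],feed=.1)
env.hold(.3); b=env.read_ft_force(); print("base",b)
s=env.camera("side"); cv2.imwrite("pics/b.png",cv2.resize(s["img"][130:220,230:350,::-1],(800,600),interpolation=cv2.INTER_CUBIC))
print(proj(s,[.5729,.0507,.164]),proj(s,[.5744,.0513,.158]),env.read_t())
E
```

```text
[0.43782648 0.17449142 0.12605034] 0.01313223561857853
base [-0.313432    0.62516463 -0.42674791]
[287.45984066 185.1525459 ] [286.9364274  187.33688776] 10.0167
```

View pics/b.png

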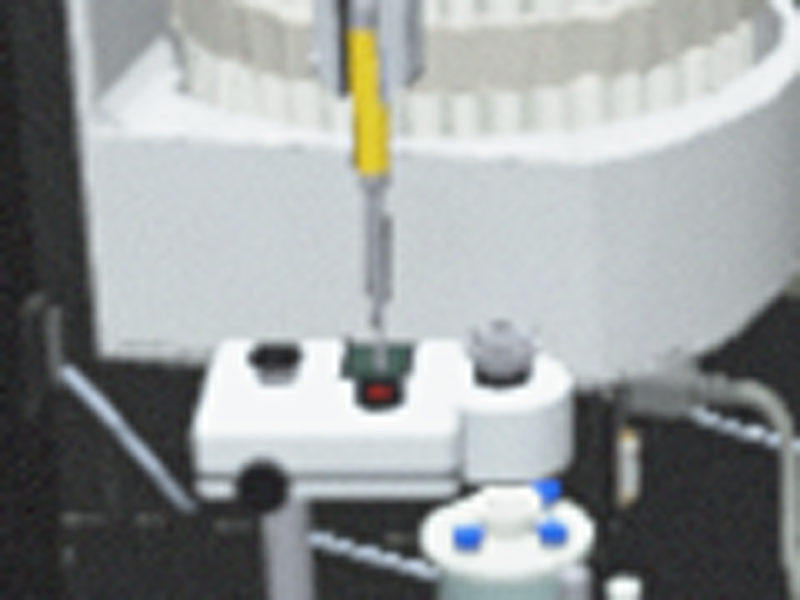

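The tip is at full-image (287.2,185.2), exactly as predicted, directly above the red button (287,188.8). Press.

```bash
python3 - <<'E'
from h import *
b=env.read_ft_force()
env.servo_line([.5729,.0507,.268],feed=.08); 
z=down(.5729,.0507,.268,.258,.001,7,b)
env.hold(.3); print("F",(env.read_ft_force()-b).round(2),env.read_t(),env.read_finger_gap())
E
```

```text
0.267 [ 0.02  0.69 -0.36]
0.266 [ 0.6   1.63 -1.27]
0.265 [1.44 0.29 0.17]
0.264 [0.3  0.84 1.3 ]
0.263 [ 0.4  -0.06  1.47]
0.262 [0.49 1.57 2.04]
0.261 [0.26 1.13 3.33]
0.26 [-0.19  1.38  5.26]
0.259 [-1.04  1.17  8.81]
F [-0.96  0.85  8.78] 12.8167 0.013724141494699919
```

The button travelled 4 mm with the expected spring force, then hit a hard stop, so it is fully pressed. Return the stylus to its own hole.

```bash
python3 - <<'E'
from h import *
x,y=.4378,.1745
env.servo_line([.5729,.0507,.300],feed=.2); env.servo_line([x,y,.30],feed=.2)
env.servo_line([x,y,.175],feed=.2); env.hold(.2); b=env.read_ft_force(); print(env.read_t())
z=down(x,y,.175,.1275,.006,6,b,feed=.08)
print(z,env.read_t(),env.read_tool_pos(),env.read_moment())
E
```

```text
15.2167
0.169 [-0.12 -0.02  1.69]
0.163 [-0.91 -0.35  0.85]
0.157 [-0.39 -0.33  1.29]
0.151 [-0.48 -0.52  1.66]
0.145 [-1.19 -0.41  1.89]
0.139 [-1.05 -1.46  1.76]
0.133 [-1.14 -0.58  0.61]
0.1275 [0.13 0.54 1.12]
0.1275 17.2167 [0.43787537 0.1745624  0.12720702] [ 0.01810797 -0.27701139 -0.06312725]
```

```bash
python3 - <<'E'
from h import *
O=[np.pi,0,1.433]
env.ungrasp(); env.servo_line([.4378,.1745,.24],feed=.25); env.servo_line([.4504,.2692,.24],feed=.2)
env.servo_line([.4504,.2692,.154],feed=.15); b=env.read_ft_force()
env.close_gripper(6); print(env.read_finger_gap(),(env.read_ft_force()-b).round(2),env.read_tool_pos())
env.close_gripper(35); env.hold(.2); print(env.read_finger_gap(),(env.read_ft_force()-b).round(2),env.read_tool_pos(),env.read_moment())
w=env.camera("wrist");s=env.camera("side"); cv2.imwrite("pics/h1.png",w["img"][:,:,::-1])
cv2.imwrite("pics/h.png",np.hstack([cv2.resize(s["img"][165:315,255:375,::-1],(400,500),interpolation=cv2.INTER_CUBIC),cv2.resize(w["img"][160:360,240:400,::-1],(400,500),interpolation=cv2.INTER_CUBIC)]))
print(env.read_t())
E
```

```text
0.010134215478595918 [-0.   -1.46 -0.49] [0.45091509 0.26917497 0.15401001]
0.00910339990118612 [ 1.61 -1.77 -2.42] [0.4509208  0.26915213 0.15402626] [-0.17250354 -0.85137881 -0.00106515]
22.2167
```

View pics/h.png

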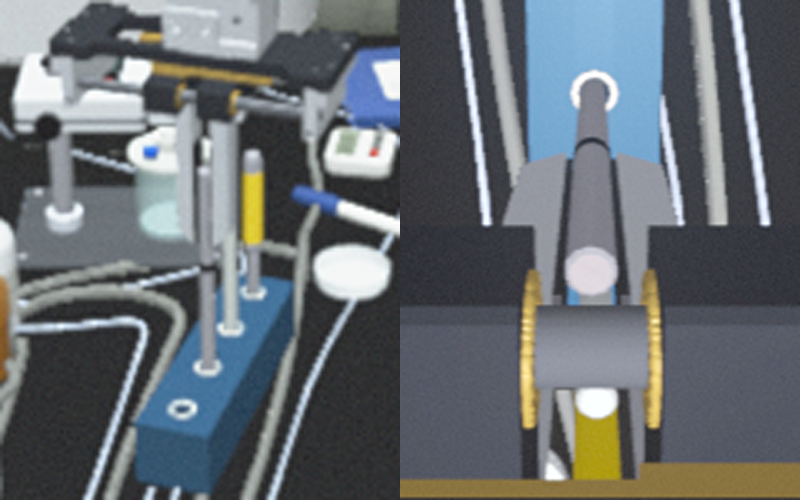

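Right half: shaft gripped centrally, with ring at about (592,145) and hole at (595,93). Left half: the stylus stands in its own hole. Lift and go above the chuck, checking lean and tip.

```bash
python3 - <<'E'
from h import *
w=env.camera("wrist")
for n,uv,z in (("top",(316.8,268),.205),("ring",(316.8,217.8),.135),("hole",(318,198),.055)): print(n,onz(w,uv,z).round(4))
p=env.read_tool_pos(); b=env.read_ft_force()
env.servo_line([p[0],p[1],.20],feed=.12); print((env.read_ft_force()-b).round(2)); env.servo_line([p[0],p[1],.345],feed=.2)
env.servo_line([.5326,.0205,.345],feed=.22); env.servo_line([.5326,.0205,.318],feed=.12); env.hold(.3)
s=env.camera("side"); cv2.imwrite("pics/c0.png",s["img"][:,:,::-1]); w=env.camera("wrist"); cv2.imwrite("pics/c0w.png",w["img"][:,:,::-1])
np.savez("s.npz",**{k:s[k] for k in("intrinsics","R","t")})
for z in (.166,.179,.299): print(z,proj(s,[.5326,.0205,z]))
print(env.read_t(),env.read_tool_pos(),env.read_ft_force(),env.read_moment(),env.read_finger_gap())
cv2.imwrite("pics/c.png",np.hstack([cv2.resize(s["img"][110:200,260:340,::-1],(528,594),interpolation=cv2.INTER_CUBIC),cv2.resize(w["img"][60:300,270:370,::-1],(247,594),interpolation=cv2.INTER_CUBIC)]))
E
```

```text
top [0.451  0.2713 0.205 ]
ring [0.4517 0.2742 0.135 ]
hole [0.4525 0.2694 0.055 ]
[-2.95 -0.51  2.14]
0.166 [305.46985039 180.65839893]
0.179 [305.32400427 176.07071499]
0.299 [303.91415703 131.72305968]
25.7917 [0.53278113 0.02045799 0.31839302] [-0.27408939 -0.31094678 -0.74492031] [-0.00283631 -0.10412351  0.01335686] 0.009730246223601833
```

View pics/c.png

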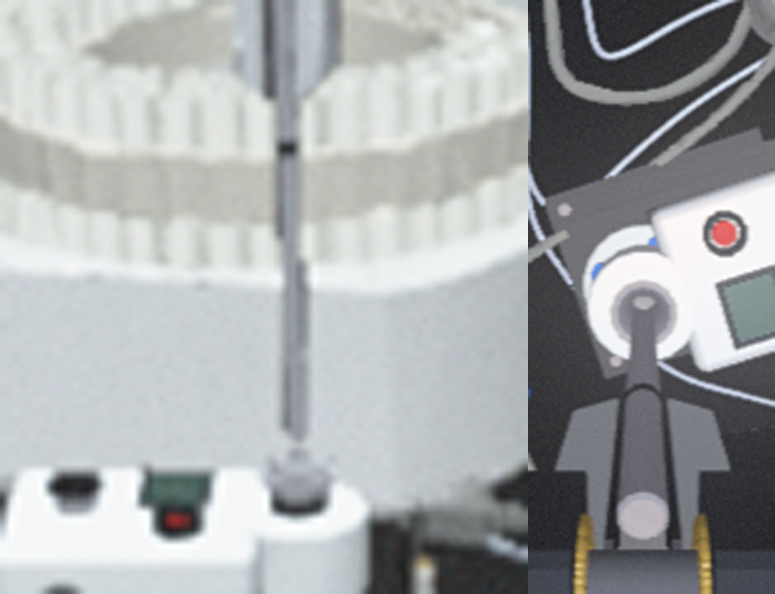

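Side crop: tip at (304.4,175.9), about 1 px left of expected, and chuck centre at about 305.3, which hints at a slight lean. I'll measure the lean with a line fit.

```bash
python3 - <<'E'
from h import *
s=dict(np.load("s.npz")); g=cv2.imread("pics/c0.png",0).astype(float)
rows=np.arange(135,174); c=[]
for r in rows:
    L=g[r,294:316]; bg=np.interp(np.arange(22),[2,19],[np.median(L[:5]),np.median(L[-5:])]); d=np.clip(bg-L-25,0,None); d[:4]=0;d[-4:]=0
    c.append((d*np.arange(294,316)).sum()/d.sum())
c=np.array(c); k=np.polyfit(rows,c,1); print("meas slope",k[0],"res",np.std(c-np.polyval(k,rows)),"at 135/173",np.polyval(k,[135,173]))
e=[proj(s,[.5328,.0205,z]) for z in (.185,.285)]; print("exp",e,(e[0][0]-e[1][0])/(e[0][1]-e[1][1]))
# chuck rim / base dark ring centroid
for r in range(178,188): print(r,g[r,296:316].astype(int))
E
```

```text
meas slope 0.04854185621651741 res 0.5572390904765151 at 135/173 [302.77411668 304.61870721]
exp [array([305.18045556, 173.93455337]), array([304.00635437, 137.08650043])] 0.03186331699463922
178 [205 205 205 208 206 203 206 194 165 166 184 205 207 208 205 207 206 204
 207 206]
179 [204 205 206 209 192 187 205 190 167 171 181 200 210 201 190 204 208 208
 204 203]
180 [213 212 208 206 189 166 185 185 186 186 186 192 196 197 204 203 207 203
 206 211]
181 [241 241 234 215 192 162 167 178 181 183 183 178 173 183 210 208 207 207
 206 207]
182 [246 246 243 223 187 180 174 164 160 158 165 176 178 167 187 210 209 208
 205 205]
183 [245 245 245 234 189 160 158 158 156 156 160 163 160 160 212 236 219 213
 207 205]
184 [245 245 246 247 227 136 138 153 155 155 151 144 136 156 229 248 244 237
 218 205]
185 [245 245 246 248 238 113 106 131 141 138 132 111 103 142 232 248 246 246
 235 205]
186 [245 245 246 248 239  94  57  84  94  90  85  66  69 152 238 247 246 246
 246 226]
187 [245 245 245 247 241 146  81  69  62  61  69  85 125 214 247 246 246 247
 247 224]
```

Lean is under about 1° and the offset is about 1 mm or less, well inside the funnel. Insert with force feedback, correcting from the lateral forces.

```bash
python3 - <<'E'
from h import *
x,y=.5322,.0205
env.servo_line([x,y,.315],feed=.1); env.hold(.2); b=env.read_ft_force(); m=env.read_moment()
z=down(x,y,.315,.262,.004,4,b,feed=.06)
print(z,env.read_t(),(env.read_moment()-m).round(3))
E
```

```text
0.311 [0.5  0.28 0.69]
0.307 [0.23 0.54 0.52]
0.303 [0.46 0.28 1.33]
0.299 [0.17 0.4  0.26]
0.295 [0.8  0.58 1.38]
0.291 [0.29 0.62 0.1 ]
0.287 [0.01 0.3  0.47]
0.283 [ 0.14  0.32 -0.43]
0.279 [0.01 0.65 1.36]
0.275 [ 0.82 -0.17  1.18]
0.271 [0.1  1.59 0.28]
0.267 [0.62 0.97 0.67]
0.263 [ 1.02  0.85 -0.08]
0.262 [0.24 1.68 0.58]
0.262 29.7417 [-0.013 -0.044 -0.003]
```

```bash
python3 - <<'E'
from h import *
x,y=.5322,.0207
b=np.array([0,0,0.])+[-.27,-.31,-.74]
z=down(x,y,.262,.190,.004,4.5,b,feed=.06)
env.hold(.2);print(z,env.read_t(),env.read_tool_pos(),(env.read_ft_force()-b).round(2),env.read_moment().round(3))
E
```

```text
0.258 [ 0.6   0.42 -0.01]
0.254 [ 0.71 -0.14  1.13]
0.25 [0.76 0.71 0.08]
0.246 [ 0.11  0.02 -0.07]
0.242 [ 1.04  0.97 -1.06]
0.238 [0.61 0.83 0.49]
0.234 [ 0.21 -0.09 -1.62]
0.23 [ 0.7  -0.26 -0.67]
0.226 [ 0.54 -0.19 -1.2 ]
0.222 [-0.19  1.08 -0.62]
0.218 [ 0.39 -0.67 -0.24]
0.214 [ 0.73 -0.22 -0.06]
0.21 [ 0.62  0.03 -0.24]
0.206 [1.07 0.03 0.31]
0.202 [ 0.56  0.46 -0.95]
0.198 [ 0.54 -0.38 -1.11]
0.194 [ 0.91 -0.2  -0.62]
0.19 [ 0.31 -0.02 -0.32]
0.19 34.4417 [0.5321012  0.0206722  0.18997825] [ 0.38  0.24 -0.8 ] [-0.158 -0.121 -0.039]
```

```bash
python3 - <<'E'
from h import *
env.servo_line([.5322,.0206,.185],feed=.05); env.hold(.3)
w=env.camera("wrist");s=env.camera("side")
print(proj(s,[.5322,.0206,.166]),proj(w,[.5322,.0206,.166]),env.read_tool_pos(),env.read_ft_force(),env.read_finger_gap(),env.read_t())
cv2.imwrite("pics/f.png",np.hstack([cv2.resize(s["img"][150:240,275:335,::-1],(400,600),interpolation=cv2.INTER_CUBIC),cv2.resize(w["img"][140:290,266:366,::-1],(400,600),interpolation=cv2.INTER_CUBIC)]))
E
```

```text
[305.61193555 180.68456005] [316.85007742 224.87375401] [0.53211942 0.02060604 0.18504149] [-0.76462267 -0.62055932 -1.0150107 ] 0.009632337313006218 35.0917
```

View pics/f.png

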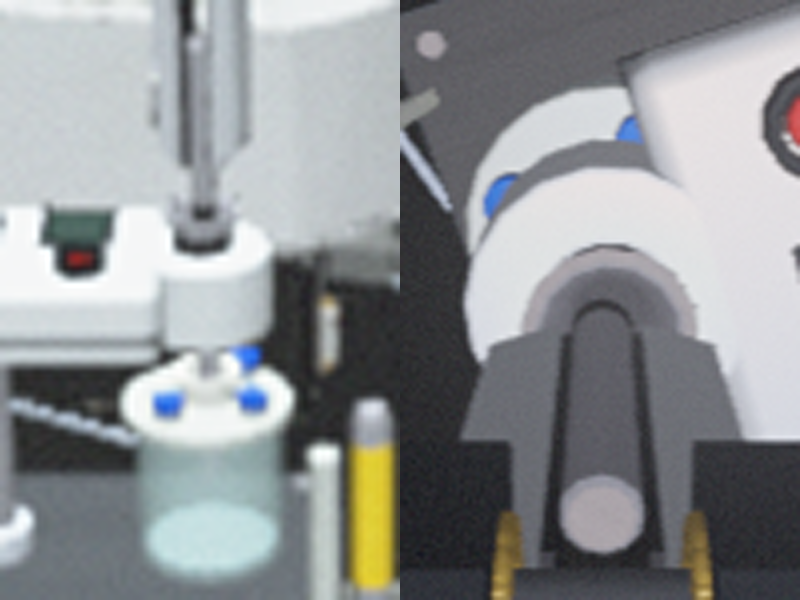

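The side view shows the ring at row 181.5, against the rim's expected row of 180.7. The wrist view shows the ring's far edge at row 217, where a ring level with the mouth should be. The shaft is visible entering the lid bearing and is held without load.

```bash
python3 -c "
from cell import env
print(env.job_done())"
```

```text
the job is handed in; nothing more can be done
None
```

I handed the job in at about 35 s: zero button pressed fully in, stylus back in its own rack hole, and the steel shaft fed through chuck and bearing without forcing, still held with its black ring level with the chuck mouth.

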